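Turn the radiator valve cap to its key and press it home

TASK

The round grey cap over the radiator's bleed valve has been left popped up and turned out of line. With a fingertip against the side of its raised rib push the cap round, either way, until the notch in its rim stands over the small steel key on the collar, then press the cap down until it is fully home and take the hand away. Do not pinch the rib, pull the cap up or force it down while the notch is off the key, and leave the other things on the cover where they are.

Things in the scene. Friction and masses are not known exactly. Their poses are not given: they have to be found in the camera images.
- fitting: The valve fitting, fixed to the radiator cover: a round white plastic collar, 124 mm across on a 136 mm steel rim, its flat top 24 mm above the surface. Origin on its axis at surface level, z up; its x axis points from the axis towards the steel key. It may stand turned by up to 0.6 rad from world x.
- axis (a point): The centre of the collar's top face, on the axis about which the cap turns (24 mm above the surface).
- key_mid (a point): Point on top of the steel key, 40 mm from the axis. The key is a small upright block fixed on the collar: 8 mm wide, 9 mm high above the collar, reaching from 36 to 52 mm from the axis, so its outer end shows beyond the cap's rim.
- notch (a point): The middle of the cap's notch, 40 mm from the axis, at the level of the cap's top face. The notch is a slot in the rim, 14 mm wide, 11 mm deep, open outwards and through the cap's thickness. When the notch lies over the key this point is straight above key_mid.
- rib_mid (a point): The middle of the cap's raised rib, 29 mm from the axis, directly opposite the notch; half-way up the rib. The rib is a radial upright bar on the cap's top, 18 to 40 mm from the axis, 12 mm thick, 18 mm tall above the cap's top face: push on either of its two flat sides to turn the cap.
- boss_top (a point): The top centre of the low round boss in the middle of the cap (24 mm across, 5 mm tall above the cap's top face), on the axis: the place to press. The cap is a grey plastic disc 88 mm across and 9 mm thick; popped up, its underside is 10 mm above the collar (top face 43 mm above the surface, boss 48, rib 61); seated it is 10 mm lower, its top face level with the top of the key.
- cap_turn (a joint): Turn of the cap on its spindle (rad), positive anticlockwise from above; 0 (or any whole turn, 6.283) has the notch over the key; starts between 0.8 and 5.4. No stops within reach either way; it stays where it is left, and about 2 N on the rib's middle turns it. The notch passes the key within about 0.07 rad of 0.
- cap_slide (a joint): How far the cap is pressed down (m): 0 popped up, 0.010 fully home on the collar, negative when pulled up. A tight sliding fit with no spring: 4 to 6 N, slowly, presses it down and it stays where left. Off the notch, the key stops it at 0.001 to 0.003.
- torch: Bystander, loose: yellow plastic torch lying on its side, 160 mm long, 44 mm high. Origin at its underside.
- lint_brush: Bystander, loose: wooden lint brush lying down, 215 mm long, 26 mm high. Origin at its underside.
- jar: Bystander, loose: small glass jar with steel twist cap, 56 mm across, 64 mm tall. Origin at its underside.
- pump_bottle: Bystander, loose: empty grey plastic pump bottle, 64 mm across, 173 mm tall, light and easily tipped. Origin at its underside.
- door_key: Bystander, loose: steel ring with a door key, lying flat, 80 mm long, 4 mm thick. Origin at its underside.

How it is judged (in metres and radians):
At the end, for the whole second after the job is handed in: The cap is pressed at least 8.5 of its 10 mm down, with its notch round the key (notch point within 6 mm of the key point, seen from above), the cap is at rest, and every loose bystander is within 15 mm of where it started (value of joint cap_slide above 0.0085 m and horizontal distance between notch and key_mid below 0.006 m and velocity of joint cap_slide below 0.002 m/s and distance of each of torch, lint_brush, jar, pump_bottle, door_key from where it was at the start of the episode below 0.015 m); the robot touches nothing.
It fails at once if the rib is pinched between the fingers (contact force between the fingers and cap_turn_c0 above 1.5 N and contact force between the fingers and cap_turn_c1 above 1.5 N).
It fails at once if the cap is pulled up by more than 4 mm (value of joint cap_slide below -0.004 m).
It fails at once if the cap is forced more than 4 mm down with the notch more than 10 mm off the key (value of joint cap_slide above 0.004 m and horizontal distance between notch and key_mid above 0.01 m).
It fails at once if a bystander is moved by more than 15 mm (distance of any of torch, lint_brush, jar, pump_bottle, door_key from where it was at the start of the episode above 0.015 m).
It also fails if it takes over 45 s, if anything falls off the work surface, if the arm or the gripper's body presses on something with over 40 N, if the wrist force passes 120 N, or if a joint passes its speed limit or range.

ROBOT

A 6-joint arm with a two-finger parallel gripper is mounted at the origin on the work surface. World frame = base frame: x ahead of the robot, y to its left, z up, the work surface at z = 0. Lengths are in mm, angles in rad, forces in N, time in s.
With the tool pointing down it reaches from about 350 to 975 mm from the base axis. Payload 7.1 kg.
Tool frame: the origin (TCP) lies at the very end of the fingers, on their centre line; the grasp point (between the pads) lies 19 mm behind it; y points along the fingers, x is the direction in which the jaws open and shut, and the axes are right-handed (so a half turn about y gives the same grasp; the last joint's range is limited). The gripper opens to 88 mm and grips with 3 to 60 N. Pads are 20 mm wide; open, the fingers measure 115 mm over their backs; the gripper's body (75 mm by 178 mm) begins 61 mm behind the grasp point.
Start: joints at [-1.252, 0.423, 1.63, -0, 1.089, -0.019], TCP at [207.15, -589.656, 222.675] pointing down, gripper open.
Joint ranges: [-3, 3], [-0.9, 2.11], [0.09, 2.58], [-1.31, 4.45], [0.11, 2.69], [-2.54, 2.54]. Speed limits (rad/s): [2.39, 2.39, 3.01, 3.14, 3.14, 3.14].

INTERFACE

Orientations are given as a rotation vector (axis times angle).
In Python, from workcell import ctrl gives the robot as it stands. The module is installed in compiled form; this text tells all that it offers.
- The arm moves only by the tool carry_out, never from a script. Its arguments are lists of equal length, an entry for each row: "delta_pos": the shift along the tool's x, y, z in cm, a list of three; "rotation": the turn, a rotation vector about the tool's x, y, z in rad, a list of three. In form: {"delta_pos": [[dx, dy, dz], ...], "rotation": [[wx, wy, wz], ...]}. A call has 1 to 12 rows; each row is the pose to reach, as a shift and turn from the pose commanded when the call began, along the tool's axes at that moment; what a row does not reach only later rows make up. A row lasts 1/12 s, in which the tool goes at most 41.7 mm and 7.16 degrees, less where a joint would pass 70% of its speed; a pose out of reach is approached as far as the arm can. A call with a gripper value outside its range is refused whole. "hand" is the closure in counts, from 0 (fully open) to 255 (shut), set as the call begins (left out, the last holds). The fingers move at their own pace and stop on an object; the grip force is fixed at half the most. Time passes only in rows, so rows that repeat a pose let the fingers close. It gives the time, the measured TCP pose, the force and the opening at its end, in the units of the state.
- ctrl.get_obs(): the state, without advancing time (a new reading comes with each control period).
- ctrl.get_image(name): name is "scene" or "top" or "wrist"; returns the picture (480x640x3 uint8, red, green, blue); there is no depth.
- ctrl.camera_info(name): a dict with "fov_y" (degrees; the focal length in pixels is half the picture's height over the tangent of half this angle, whatever the lens; pixels are square), "cx", "cy" (the principal point, pixels), "R" (3x3) and "t" (3): a world point X has camera coordinates R X + t; the wrist camera has in their place "T_tool_cam" (4x4, takes a point from camera to tool coordinates, whose origin is the TCP and whose axes are the tool frame's). Camera axes: x right, y down, z forward; pixel columns grow to the right and rows downward; lengths in mm; the calibration is good to about 2 mm. A picture is of the moment at which its call begins: read the wrist's pose just before it. camera_info takes no time and is no camera call.
- ctrl.close_job(): hands the job in, once; it reports no verdict.
The state is a dict: "t": time; "qpos": joint angles; "qvel": joint speeds; "joint_torque": joint torques, N m; "ee_pos": TCP position; "orientation": TCP orientation; "ft_force": force on the tool from outside, world axes, zero at the start; "moment": the same for the moment, N m; "width": finger opening in mm.
Only numpy, scipy, OpenCV 4.12 (cv2) and the standard library are available. Lean on these libraries where they do the work, as an engineer would, in place of code of your own. Each camera call takes 0.05 s, during which the arm holds its last target.

## Working session

There is one attempt and no reset: what is moved stays moved. The work goes in short steps, Python scripts to look and compute and a tool call to move; the robot and the scene stay as the last step left them, time stands still between calls to the robot, and variables do not carry over. Pictures are saved under pics/ and viewed, and the job is handed in when it is done.

Besides the shell and the picture viewer there is one more tool, called after "Call:" as name(argument=value, ...) on one line, values as JSON. carry_out: Moves the arm, as the interface text tells. Its arguments: {"type":"object","properties":{"delta_pos":{"type":"array","items":{"type":"array","items":{"type":"number"}}},"rotation":{"type":"array","items":{"type":"array","items":{"type":"number"}}},"hand":{"type":"number"}},"required":["delta_pos","rotation"]}

```bash
mkdir -p pics; python3 - <<'E'
from workcell import ctrl
import cv2
o=ctrl.get_obs();print(o)
for n in("scene","top","wrist"):
    im=ctrl.get_image(n);cv2.imwrite(f"pics/{n}0.png",im[:,:,::-1]);print(n,ctrl.camera_info(n))
E
```

```text
{'t': 0.0, 'qpos': array([-1.25196678e+00,  4.23841246e-01,  1.63069358e+00,  2.35122176e-05,
        1.08862084e+00, -1.89959405e-02]), 'qvel': array([ 0.00024396, -0.00015929, -0.00150802, -0.00082467, -0.00085684,
        0.00225749]), 'joint_torque': array([-1.01809292e-03, -5.44624364e+01, -2.73666698e+01,  6.42669504e-02,
        2.28322099e-02, -1.19371466e-04]), 'ee_pos': array([ 207.00230297, -589.12240628,  221.90005226]), 'orientation': array([-1.34931775,  0.95774402, -0.95568303]), 'ft_force': array([-0.24721963,  0.65457   , -0.39468142]), 'moment': array([-0.01254298, -0.01970706, -0.01838688]), 'width': 87.8921269258574}
scene {'fov_y': 45.765410458558705, 'cx': 318.1184895340253, 'cy': 236.3818568477919, 'R': array([[-0.54685727,  0.83702232, -0.01845969],
       [ 0.70572439,  0.44898877, -0.54805308],
       [-0.45044446, -0.31273427, -0.83623984]]), 't': array([ 241.30940804, -448.51913241, 1418.94880882])}
top {'fov_y': 52.797826325812366, 'cx': 317.6673287347108, 'cy': 237.75944362881663, 'R': array([[-7.83288164e-04, -9.99924254e-01, -1.22830111e-02],
       [-9.96323060e-01,  1.83266414e-03, -8.56562985e-02],
       [ 8.56723211e-02,  1.21707536e-02, -9.96249028e-01]]), 't': array([117.80127262, 628.69329595, 796.94326876])}
wrist {'fov_y': 58.3830796274922, 'cx': 315.1317073988008, 'cy': 239.3477080668218, 'T_tool_cam': array([[ 9.99999703e-01,  2.62268272e-04,  7.25097187e-04,
         1.87922800e-01],
       [-6.30761461e-04, -2.62636275e-01,  9.64894704e-01,
        -1.61771179e+02],
       [ 4.43498091e-04, -9.64894874e-01, -2.62636031e-01,
         7.08443891e+01],
       [ 0.00000000e+00,  0.00000000e+00,  0.00000000e+00,
         1.00000000e+00]])}
```

View pics/top0.png

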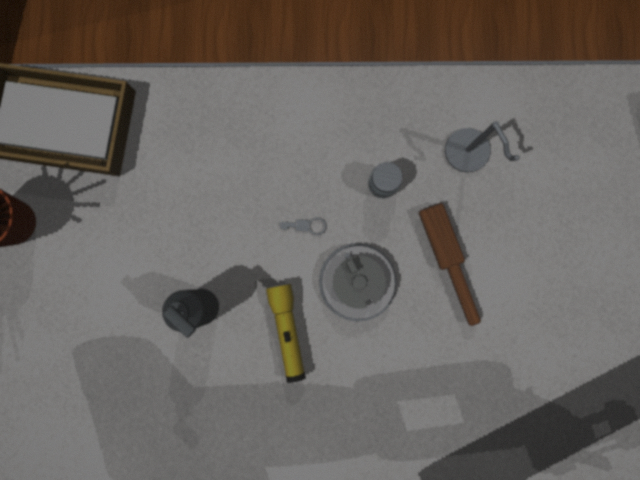

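View pics/scene0.png

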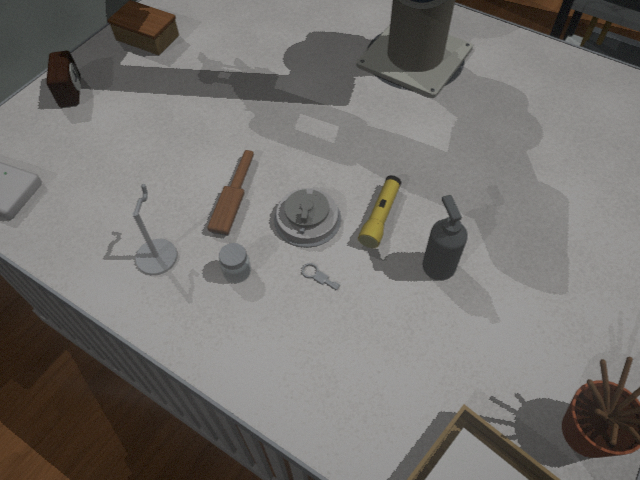

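```bash
python3 - <<'E'
import cv2,numpy as np
a=cv2.imread("pics/top0.png")[235:330,310:410]
b=cv2.imread("pics/scene0.png")[175:255,260:360]
f=lambda x:cv2.resize(x,(600,int(600*x.shape[0]/x.shape[1])),interpolation=cv2.INTER_CUBIC)
g=lambda x:cv2.convertScaleAbs(x,alpha=1.6)
cv2.imwrite("pics/topz.png",g(f(a)));cv2.imwrite("pics/scenez.png",g(f(b)))
E
```

```text
(no output)
```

View pics/topz.png

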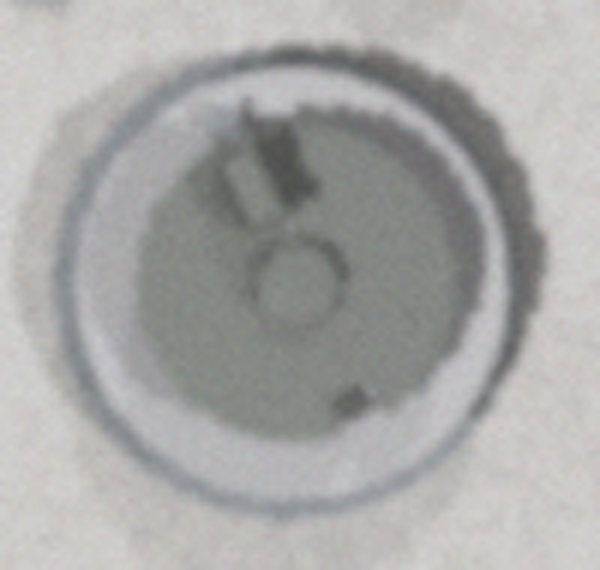

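View pics/scenez.png

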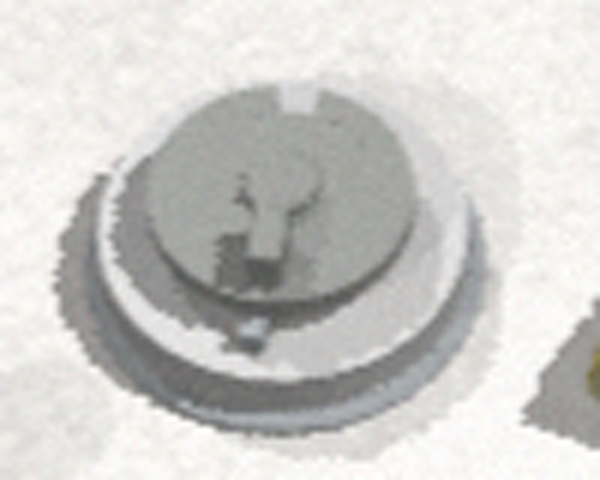

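```bash
cat > h.py <<'E'
import numpy as np,cv2
from scipy.spatial.transform import Rotation as Ro
from workcell import ctrl
def K(n):
    c=ctrl.camera_info(n);f=240/np.tan(np.radians(c["fov_y"])/2);return c,f
def pose(o=None):
    o=o or ctrl.get_obs();return np.array(o["ee_pos"]),Ro.from_rotvec(o["orientation"]).as_matrix()
def cam(n,P=None):
    c,f=K(n)
    if n=="wrist":
        p,R=P if P else pose();T=c["T_tool_cam"];Rc=R@T[:3,:3];C=p+R@T[:3,3]
    else: Rc=c["R"].T;C=-Rc@c["t"]
    return C,Rc,f,c["cx"],c["cy"]
def ray(n,uv,z,P=None):
    C,Rc,f,cx,cy=cam(n,P);d=Rc@np.array([(uv[0]-cx)/f,(uv[1]-cy)/f,1]);return C+d*(z-C[2])/d[2]
def proj(n,X,P=None):
    C,Rc,f,cx,cy=cam(n,P);q=Rc.T@(np.array(X)-C);return np.array([cx+f*q[0]/q[2],cy+f*q[1]/q[2]])
E
python3 - <<'E'
from h import *
p,R=pose();print(p,R.round(3))
z=lambda x,y:(310+x/6,235+y/6)
zs=lambda x,y:(260+x/6,175+y/6)
for n,uv,h in(("top",z(290,285),12),("top",z(297,282),48),("top",z(222,118),33),("top",z(350,402),43),("scene",zs(285,180),48),("scene",zs(253,328),33),("scene",zs(298,98),43),("scene",zs(268,215),61),("top",z(245,190),61)):
    print(n,h,ray(n,uv,h).round(1))
print(cam("wrist")[0])
E
```

```text
[ 207.01788738 -589.28520763  222.0904501 ] [[ 0.331 -0.     0.944]
 [-0.944  0.001  0.331]
 [-0.001 -1.     0.   ]]
top 12 [552.7  47.2  12. ]
top 48 [553.8  47.8  48. ]
top 33 [599.7  67.4  33. ]
top 43 [520.8  33.1  43. ]
scene 48 [554.   49.9  48. ]
scene 33 [599.8  67.5  33. ]
scene 43 [520.5  32.5  43. ]
scene 61 [576.2  58.7  61. ]
top 61 [578.7  62.7  61. ]
[ 273.97364949 -566.1667558   383.86603577]
```

View pics/wrist0.png

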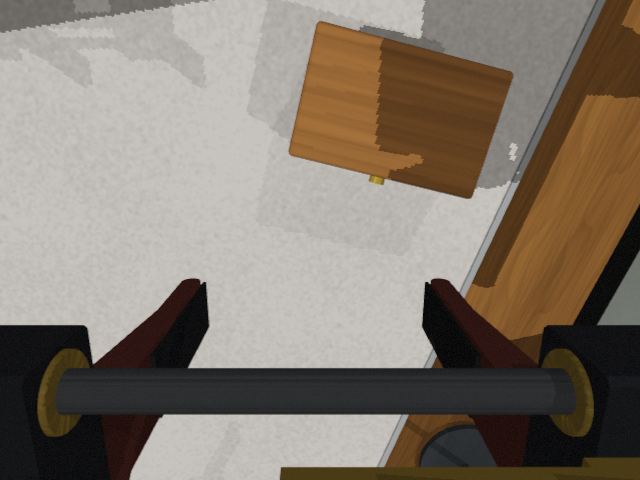

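Call:
carry_out(delta_pos=[[-4,0,4],[-8,0,8.5],[-12,0,12.8],[-16,0,17],[-20,0,21.4],[-24,0,25.7],[-28,0,30],[-32,0,34.3],[-36,0,38.5],[-40,0,42.8],[-44,0,47],[-48.4,0,51.8]], rotation=[[0,-0.11,0],[0,-0.11,0],[0,-0.11,0],[0,-0.11,0],[0,-0.11,0],[0,-0.11,0],[0,-0.11,0],[0,-0.11,0],[0,-0.11,0],[0,-0.11,0],[0,-0.11,0],[0,-0.11,0]], hand=255)

```text
t: 1.15
ee_pos: [438.9, -144.5, 222.7]
orientation: [-1.388, 0.873, -0.874]
ft_force: [1.1, -1.1, 0.7]
width: 11.5
```

Call:
carry_out(delta_pos=[[0,0,0],[0,0,0],[0,0,0]], rotation=[[0,0,0],[0,0,0],[0,0,0]])

```text
t: 1.4
ee_pos: [438.3, -146.5, 222.5]
orientation: [-1.389, 0.873, -0.872]
ft_force: [-0.8, 0.2, 0.4]
width: 0.5
```

```bash
cat >> h.py <<'E'
def delta(X,zh):
    "shift (cm, tool axes) to TCP X with tool pointing down, tool z heading zh"
    p,R=pose();d=R.T@(np.array(X)-p)/10
    x=np.array([np.sin(zh),-np.cos(zh),0]);z=np.array([np.cos(zh),np.sin(zh),0])
    Rt=np.column_stack([x,[0,0,-1],z]);return d.round(2),Ro.from_matrix(R.T@Rt).as_rotvec().round(3)
E
python3 - <<'E'
from h import *
p,R=pose();print(p,R.round(3));print(delta([536,39,222],0.45),ctrl.get_obs()["qpos"])
E
```

```text
[ 438.29444894 -146.45006457  222.49555798] [[ 0.434 -0.001  0.901]
 [-0.901 -0.     0.434]
 [-0.    -1.    -0.001]]
(array([-12.47,   0.04,  16.85]), array([ 0.001, -0.001, -0.   ])) [-3.48000163e-01  1.82455520e-01  1.97788596e+00 -4.07109579e-04
  9.81783969e-01  7.74013866e-01]
```

Call:
carry_out(delta_pos=[[-2.5,0,3.4],[-5,0,6.7],[-7.5,0,10.1],[-10,0,13.5],[-12.5,0,16.8],[-12.5,0,16.8],[-12.5,0,16.8],[-12.5,0,16.8],[-12.5,0,16.8],[-12.5,0,16.8]], rotation=[[0,0,0],[0,0,0],[0,0,0],[0,0,0],[0,0,0],[0,0,0],[0,0,0],[0,0,0],[0,0,0],[0,0,0]])

```text
t: 2.23
ee_pos: [535.3, 37.1, 222.6]
orientation: [-1.388, 0.876, -0.875]
ft_force: [-0.4, -0.1, 0.7]
width: 0.3
```

```bash
python3 - <<'E'
from h import *
p,R=pose();print(p,R.round(3),ctrl.get_obs()["t"],ctrl.get_obs()["qvel"].round(3))
im=ctrl.get_image("wrist");np.savez("w1.npz",p=p,R=R);cv2.imwrite("pics/w1.png",im[:,:,::-1])
E
```

```text
[535.28093274  37.08909568 222.61452959] [[ 0.431 -0.001  0.903]
 [-0.903 -0.     0.431]
 [-0.    -1.    -0.001]] 2.2333 [ 0.006 -0.002 -0.005  0.001 -0.     0.002]
```

View pics/w1.png

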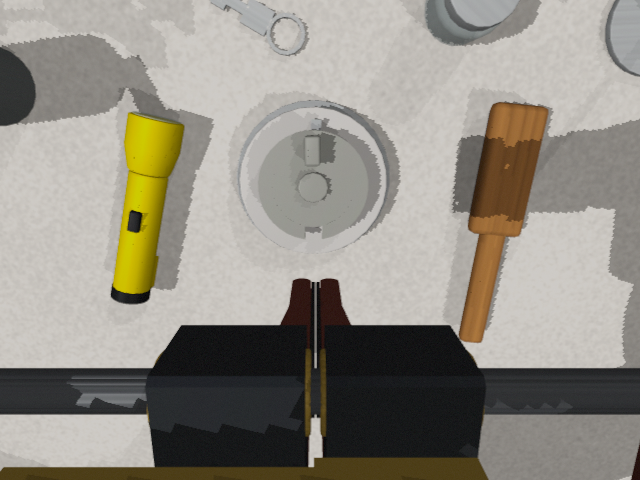

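```bash
python3 - <<'E'
from h import *
a=cv2.imread("pics/w1.png")[90:260,230:400]
cv2.imwrite("pics/w1z.png",cv2.convertScaleAbs(cv2.resize(a,None,fx=3.5,fy=3.5,interpolation=cv2.INTER_CUBIC),alpha=1.3))
E
```

```text
(no output)
```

View pics/w1z.png

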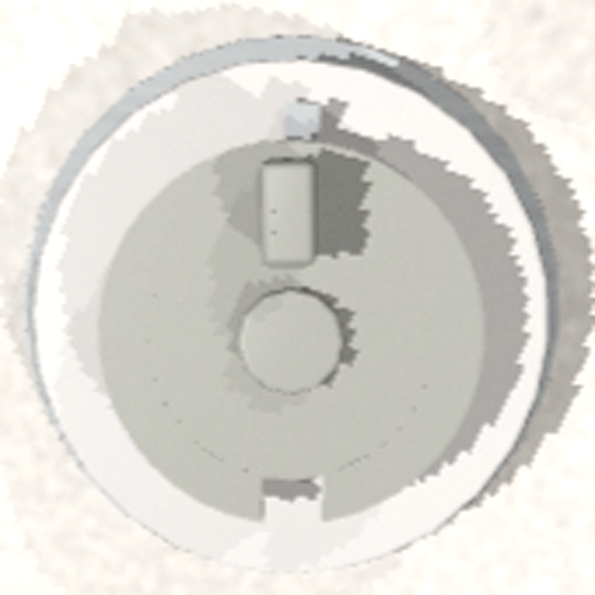

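```bash
python3 - <<'E'
from h import *
d=np.load("w1.npz");P=(d["p"],d["R"])
q=lambda x,y,z:ray("wrist",(230+x/3.5,90+y/3.5),z,P)[:2]
b=q(290,341,48);k=q(302.5,117,33);r=q(287.5,212,61);n=q(293,498,43);c=q(292,315,24);cap=q(292,331,43)
L=lambda v:(round(float(np.hypot(*v)),1),round(float(np.arctan2(v[1],v[0])),3))
A=b
print("boss",b,"collar",c,"cap",cap)
print("key",k,L(k-A),"rib",r,L(r-A),"notch",n,L(n-A),"rib-notch",L(r-n))
E
```

```text
boss [553.98616504  47.64252462] collar [556.59568289  48.47770946] cap [555.56844315  47.91753355]
key [598.97038258  66.00307603] (48.6, 0.388) rib [580.17780384  60.62348213] (29.2, 0.46) notch [520.28658152  30.8534556 ] (37.7, -2.679) rib-notch (66.9, 0.461)
```

```bash
python3 - <<'E'
from h import *
print(delta([592.7,35.7,51],0.46))
E
```

```text
(array([ 2.61, 17.17,  5.1 ]), array([ 0.   , -0.015,  0.   ]))
```

Call:
carry_out(delta_pos=[[1.3,3,2.5],[2.6,6,5.1],[2.6,9,5.1],[2.6,12,5.1],[2.6,14,5.1],[2.6,15.5,5.1],[2.6,16.6,5.1],[2.6,17.2,5.1],[2.6,17.2,5.1],[2.6,17.2,5.1],[2.6,17.2,5.1]], rotation=[[0,-0.015,0],[0,-0.015,0],[0,-0.015,0],[0,-0.015,0],[0,-0.015,0],[0,-0.015,0],[0,-0.015,0],[0,-0.015,0],[0,-0.015,0],[0,-0.015,0],[0,-0.015,0]])

```text
t: 3.2
ee_pos: [593.9, 37.5, 51.8]
orientation: [-1.392, 0.861, -0.863]
ft_force: [-0.1, -0.4, 0.3]
width: 0.6
```

```bash
python3 - <<'E'
from h import *
p,R=pose();o=ctrl.get_obs();print(p,o["ft_force"],o["qpos"])
print(delta([592.7,35.7,51],0.46))
cv2.imwrite("pics/w2.png",ctrl.get_image("wrist")[:,:,::-1])
E
```

```text
[593.93707327  37.48764416  51.81849361] [-0.13835876 -0.42007896  0.30203804] [4.30333338e-02 6.15620968e-01 1.78716150e+00 8.33356557e-06
 7.36915814e-01 1.15123876e+00]
(array([ 0.1 ,  0.08, -0.19]), array([-0.002,  0.003,  0.001]))
```

View pics/w2.png

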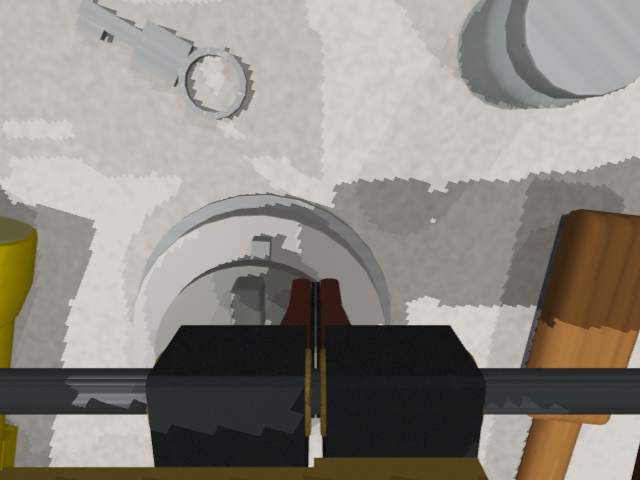

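```bash
cat > arc.py <<'E'
from h import *
def arc(s0,r0,S,Rr,al):
    for s,r,a in zip(S,Rr,al):
        print([round((s*np.cos(a)-r*np.sin(a)-s0)/10,2),0,round((s*np.sin(a)+r*np.cos(a)-r0)/10,2)],[0,round(-a,3),0])
E
python3 - <<'E'
from arc import *
arc(27,31,[25,23,21,19,18]+[18]*7,[30]*12,[0,0,0,0,.05,.12,.2,.29,.38,.47,.56,.65])
print();arc(18,30,[18]*12,[30]*12,.09*np.arange(1,13))
E
```

```text
[np.float64(-0.2), 0, np.float64(-0.1)] [0, 0, 0]
[np.float64(-0.4), 0, np.float64(-0.1)] [0, 0, 0]
[np.float64(-0.6), 0, np.float64(-0.1)] [0, 0, 0]
[np.float64(-0.8), 0, np.float64(-0.1)] [0, 0, 0]
[np.float64(-1.05), 0, np.float64(-0.01)] [0, -0.05, 0]
[np.float64(-1.27), 0, np.float64(0.09)] [0, -0.12, 0]
[np.float64(-1.53), 0, np.float64(0.2)] [0, -0.2, 0]
[np.float64(-1.83), 0, np.float64(0.29)] [0, -0.29, 0]
[np.float64(-2.14), 0, np.float64(0.35)] [0, -0.38, 0]
[np.float64(-2.45), 0, np.float64(0.39)] [0, -0.47, 0]
[np.float64(-2.77), 0, np.float64(0.4)] [0, -0.56, 0]
[np.float64(-3.08), 0, np.float64(0.38)] [0, -0.65, 0]

[np.float64(-0.28), 0, np.float64(0.15)] [0, np.float64(-0.09), 0]
[np.float64(-0.57), 0, np.float64(0.27)] [0, np.float64(-0.18), 0]
[np.float64(-0.87), 0, np.float64(0.37)] [0, np.float64(-0.27), 0]
[np.float64(-1.17), 0, np.float64(0.44)] [0, np.float64(-0.36), 0]
[np.float64(-1.48), 0, np.float64(0.48)] [0, np.float64(-0.45), 0]
[np.float64(-1.8), 0, np.float64(0.5)] [0, np.float64(-0.54), 0]
[np.float64(-2.11), 0, np.float64(0.48)] [0, np.float64(-0.63), 0]
[np.float64(-2.42), 0, np.float64(0.44)] [0, np.float64(-0.72), 0]
[np.float64(-2.73), 0, np.float64(0.37)] [0, np.float64(-0.81), 0]
[np.float64(-3.03), 0, np.float64(0.27)] [0, np.float64(-0.9), 0]
[np.float64(-3.32), 0, np.float64(0.15)] [0, np.float64(-0.99), 0]
[np.float64(-3.6), 0, np.float64(0.0)] [0, np.float64(-1.08), 0]
```

Call:
carry_out(delta_pos=[[-0.2,0,-0.1],[-0.4,0,-0.1],[-0.6,0,-0.1],[-0.8,0,-0.1],[-1.05,0,0],[-1.27,0,0.09],[-1.53,0,0.2],[-1.83,0,0.29],[-2.14,0,0.35],[-2.45,0,0.39],[-2.77,0,0.4],[-3.08,0,0.38]], rotation=[[0,0,0],[0,0,0],[0,0,0],[0,0,0],[0,-0.05,0],[0,-0.12,0],[0,-0.2,0],[0,-0.29,0],[0,-0.38,0],[0,-0.47,0],[0,-0.56,0],[0,-0.65,0]])

```text
t: 4.25
ee_pos: [583.1, 66.9, 50.9]
orientation: [-1.542, 0.355, -0.356]
ft_force: [1.6, -2.7, -0.0]
width: 0.4
```

```bash
python3 - <<'E'
from h import *
p,R=pose();o=ctrl.get_obs();print(p,o["ft_force"],np.arctan2(R[1,2],R[0,2]),R[:,:2]. round(3))
z=R[:2,2];x=R[:2,0];d=p[:2]-[554.3,47.9];print("r,s",d@z,d@x)
im=ctrl.get_image("top")[235:330,310:410,::-1];cv2.imwrite("pics/t3.png",cv2.convertScaleAbs(cv2.resize(im,(600,570),interpolation=cv2.INTER_CUBIC),alpha=1.5))
im=ctrl.get_image("scene")[150:265,240:380,::-1];cv2.imwrite("pics/s3.png",cv2.convertScaleAbs(cv2.resize(im,None,fx=4.5,fy=4.5,interpolation=cv2.INTER_CUBIC),alpha=1.3))
E
```

```text
[583.11389766  66.86423814  50.85332526] [ 1.5873117  -2.74269964 -0.0285954 ] 1.1176795008897076 [[ 0.899  0.001]
 [-0.438 -0.   ]
 [ 0.001 -1.   ]]
r,s 29.664358976798063 17.604217333528304
```

View pics/s3.png

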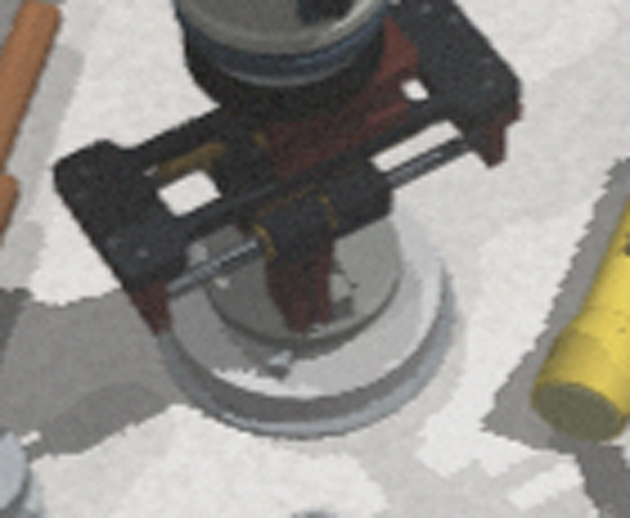

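Call:
carry_out(delta_pos=[[-0.28,0,0.15],[-0.57,0,0.27],[-0.87,0,0.37],[-1.17,0,0.44],[-1.48,0,0.48],[-1.8,0,0.5],[-2.11,0,0.48],[-2.42,0,0.44],[-2.73,0,0.37],[-3.03,0,0.27],[-3.32,0,0.15],[-3.6,0,0]], rotation=[[0,-0.09,0],[0,-0.18,0],[0,-0.27,0],[0,-0.36,0],[0,-0.45,0],[0,-0.54,0],[0,-0.63,0],[0,-0.72,0],[0,-0.81,0],[0,-0.9,0],[0,-0.99,0],[0,-1.08,0]])

```text
t: 5.35
ee_pos: [551.5, 83.0, 51.1]
orientation: [-1.516, -0.49, 0.486]
ft_force: [2.2, -0.4, 1.0]
width: 0.4
```

```bash
cat >> h.py <<'E'
def look(k,which=("scene",)):
    o=ctrl.get_obs();p,R=pose(o);z=R[:2,2];x=R[:2,0];d=p[:2]-[554.3,47.9]
    print("t",o["t"],"p",p.round(1),"F tool",(R.T@o["ft_force"]).round(1),"phi",np.arctan2(R[1,2],R[0,2])%6.2832,"r,s",(d@z).round(1),(d@x).round(1),"q6",o["qpos"][5])
    for n in which:
        im=ctrl.get_image(n)[:,:,::-1];cv2.imwrite(f"pics/{n}{k}.png",im)
        c=im[175:255,260:360] if n=="scene" else im[235:330,310:410]
        if n!="wrist":cv2.imwrite(f"pics/{n}{k}z.png",cv2.convertScaleAbs(cv2.resize(c,None,fx=6,fy=6,interpolation=cv2.INTER_CUBIC),alpha=1.4))
E
python3 -c "
from h import *
look(4)"
```

```text
t 5.35 p [551.5  83.   51.1] F tool [ 1.6 -1.  -1.6] phi 2.1939885292409977 r,s 30.1 18.2 q6 -0.4952567583537013
```

View pics/scene4z.png

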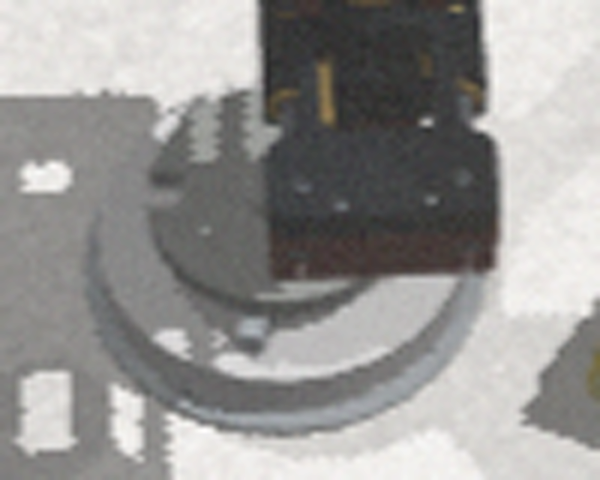

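```bash
python3 -c "
from h import *
n=ray('scene',(260+163/6,175+190/6),43)[:2]-[554.3,48.9];print(n,np.arctan2(n[1],n[0]))"
```

```text
[ 21.5463185  -32.76499204] -0.9890956669558798
```

```bash
python3 -c "
from arc import *
arc(18,30,[18]*12,[30]*12,[.09,.19,.3,.41,.52,.63,.74,.85,.95,1.04,1.11,1.16])"
```

```text
[np.float64(-0.28), 0, np.float64(0.15)] [0, -0.09, 0]
[np.float64(-0.6), 0, np.float64(0.29)] [0, -0.19, 0]
[np.float64(-0.97), 0, np.float64(0.4)] [0, -0.3, 0]
[np.float64(-1.35), 0, np.float64(0.47)] [0, -0.41, 0]
[np.float64(-1.73), 0, np.float64(0.5)] [0, -0.52, 0]
[np.float64(-2.11), 0, np.float64(0.48)] [0, -0.63, 0]
[np.float64(-2.49), 0, np.float64(0.43)] [0, -0.74, 0]
[np.float64(-2.87), 0, np.float64(0.33)] [0, -0.85, 0]
[np.float64(-3.19), 0, np.float64(0.21)] [0, -0.95, 0]
[np.float64(-3.48), 0, np.float64(0.07)] [0, -1.04, 0]
[np.float64(-3.69), 0, np.float64(-0.05)] [0, -1.11, 0]
[np.float64(-3.83), 0, np.float64(-0.15)] [0, -1.16, 0]
```

Call:
carry_out(delta_pos=[[-0.28,0,0.15],[-0.6,0,0.29],[-0.97,0,0.4],[-1.35,0,0.47],[-1.73,0,0.5],[-2.11,0,0.48],[-2.49,0,0.43],[-2.87,0,0.33],[-3.19,0,0.21],[-3.48,0,0.07],[-3.69,0,-0.05],[-3.83,0,-0.15]], rotation=[[0,-0.09,0],[0,-0.19,0],[0,-0.3,0],[0,-0.41,0],[0,-0.52,0],[0,-0.63,0],[0,-0.74,0],[0,-0.85,0],[0,-0.95,0],[0,-1.04,0],[0,-1.11,0],[0,-1.16,0]])

```text
t: 6.4
ee_pos: [520.6, 59.4, 50.9]
orientation: [-1.103, -1.363, 1.361]
ft_force: [0.6, 1.9, 1.1]
width: 0.5
```

```bash
python3 -c "
from h import *
look(5)"
```

```text
t 6.4 p [520.6  59.4  50.9] F tool [ 1.8 -1.1 -1. ] phi 3.3512705861496666 r,s 30.6 18.3 q6 -1.6903717810075232
```

View pics/scene5z.png

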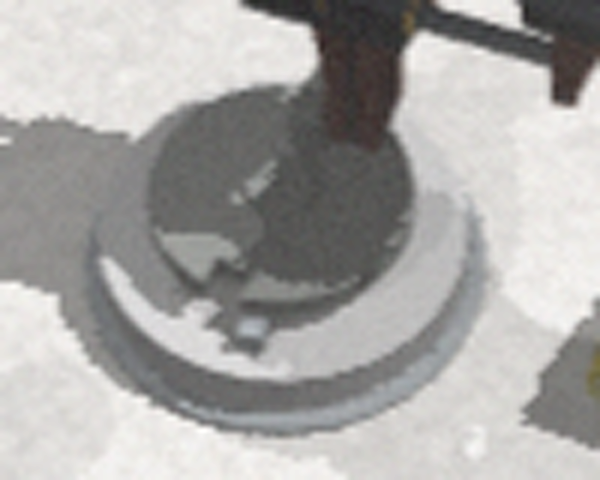

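```bash
python3 -c "
from h import *
n=ray('scene',(260+228/6,175+282/6),43)[:2]-[554.3,48.9];print(n,np.arctan2(n[1],n[0]))
for a in (.2,.3,.39):
  for rr in(34,44): print(a,rr,(proj('scene',[554.3+rr*np.cos(a),48.9+rr*np.sin(a),43])-[260,175])*6)
im=cv2.imread('pics/scene5.png')[212:242,282:322];cv2.imwrite('pics/s5n.png',cv2.convertScaleAbs(cv2.resize(im,None,fx=18,fy=18,interpolation=cv2.INTER_CUBIC),alpha=2))
"
```

```text
[40.42494118  5.8989972 ] 0.14490195585815444
0.2 34 [242.57889141 267.88600796]
0.2 44 [230.58203928 291.73570346]
0.3 34 [252.48903903 270.57126684]
0.3 44 [243.45892952 295.24568485]
0.39 34 [261.6810097  272.27741454]
0.39 44 [255.40798886 297.47711459]
```

View pics/s5n.png

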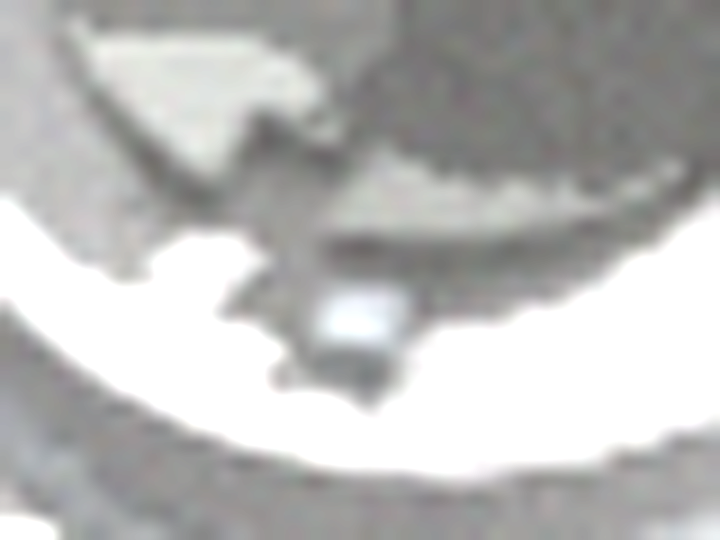

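```bash
python3 -c "
from arc import *
arc(18,30,[18]*8,[30]*8,[.04,.08,.12,.16,.19,.22,.235,.235])
print();arc(18,30,[18,19,22,26,29,29,29],[30]*7,[0]*7)"
```

```text
[np.float64(-0.12), 0, np.float64(0.07)] [0, -0.04, 0]
[np.float64(-0.25), 0, np.float64(0.13)] [0, -0.08, 0]
[np.float64(-0.37), 0, np.float64(0.19)] [0, -0.12, 0]
[np.float64(-0.5), 0, np.float64(0.25)] [0, -0.16, 0]
[np.float64(-0.6), 0, np.float64(0.29)] [0, -0.19, 0]
[np.float64(-0.7), 0, np.float64(0.32)] [0, -0.22, 0]
[np.float64(-0.75), 0, np.float64(0.34)] [0, -0.235, 0]
[np.float64(-0.75), 0, np.float64(0.34)] [0, -0.235, 0]

[np.float64(0.0), 0, np.float64(0.0)] [0, 0, 0]
[np.float64(0.1), 0, np.float64(0.0)] [0, 0, 0]
[np.float64(0.4), 0, np.float64(0.0)] [0, 0, 0]
[np.float64(0.8), 0, np.float64(0.0)] [0, 0, 0]
[np.float64(1.1), 0, np.float64(0.0)] [0, 0, 0]
[np.float64(1.1), 0, np.float64(0.0)] [0, 0, 0]
[np.float64(1.1), 0, np.float64(0.0)] [0, 0, 0]
```

Call:
carry_out(delta_pos=[[-0.12,0,0.07],[-0.25,0,0.13],[-0.37,0,0.19],[-0.5,0,0.25],[-0.6,0,0.29],[-0.7,0,0.32],[-0.75,0,0.34],[-0.75,0,0.34]], rotation=[[0,-0.04,0],[0,-0.08,0],[0,-0.12,0],[0,-0.16,0],[0,-0.19,0],[0,-0.22,0],[0,-0.235,0],[0,-0.235,0]])

```text
t: 7.12
ee_pos: [518.5, 51.3, 50.7]
orientation: [-0.966, -1.528, 1.528]
ft_force: [0.5, 1.6, 0.9]
width: 0.4
```

```bash
python3 -c "
from h import *
look(6)
im=cv2.imread('pics/scene6.png')[205:245,275:325];cv2.imwrite('pics/s6n.png',cv2.convertScaleAbs(cv2.resize(im,None,fx=14,fy=14,interpolation=cv2.INTER_CUBIC),alpha=1.6))
"
```

```text
t 7.1167 p [518.5  51.3  50.7] F tool [ 1.2 -0.9 -1.1] phi 3.584855525911039 r,s 30.9 18.4 q6 -1.9386101589353786
```

View pics/s6n.png

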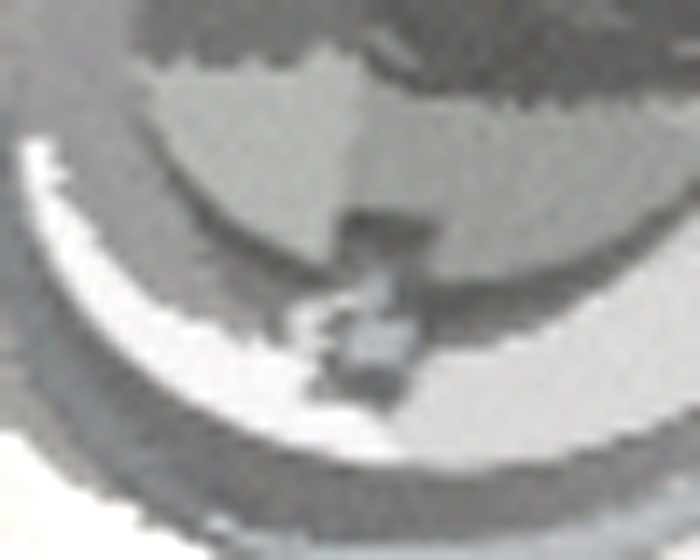

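Call:
carry_out(delta_pos=[[-0.06,0,0.04],[-0.13,0,0.07],[-0.13,0,0.07],[0,0,0.07],[0.4,0,0.07],[0.9,0,0.07],[0.9,-1.5,0],[0.9,-4.5,0],[0,-8,-1],[-1,-11.5,-2.5],[-1.8,-15,-4.5],[-1.8,-17,-5]], rotation=[[0,-0.02,0],[0,-0.04,0],[0,-0.04,0],[0,-0.04,0],[0,-0.04,0],[0,-0.04,0],[0,0,0],[0,0,0],[0,0,0],[0,0,0],[0,0,0],[0,0,0]])

```text
t: 8.17
ee_pos: [575.3, 56.8, 225.2]
orientation: [-0.97, -1.535, 1.527]
ft_force: [1.2, 0.7, 0.4]
width: 0.7
```

Call:
carry_out(delta_pos=[[0,0,0],[0,0,0],[0,0,0]], rotation=[[0,0,0],[0,0,0],[0,0,0]])

```text
t: 8.42
ee_pos: [569.8, 56.7, 219.4]
orientation: [-0.962, -1.528, 1.531]
ft_force: [-0.6, -0.1, 0.1]
width: 0.2
```

```bash
python3 -c "
from h import *
p,R=pose();np.savez('w7.npz',p=p,R=R)
look(7,('wrist','scene'))
uv=proj('wrist',[554.3,47.9,43]);print(uv)
u,v=(uv-85).astype(int);print(u,v)
im=cv2.imread('pics/wrist7.png')[max(v,0):v+170,u:u+170];cv2.imwrite('pics/w7z.png',cv2.convertScaleAbs(cv2.resize(im,None,fx=3.5,fy=3.5,interpolation=cv2.INTER_CUBIC),alpha=1.3))
"
```

```text
t 8.4167 p [569.8  56.7 219.4] F tool [ 0.1 -0.1  0.6] phi 3.588002452728751 r,s -17.8 1.2 q6 -1.9388114782614725
[313.71907198 195.36631699]
228 110
```

View pics/w7z.png

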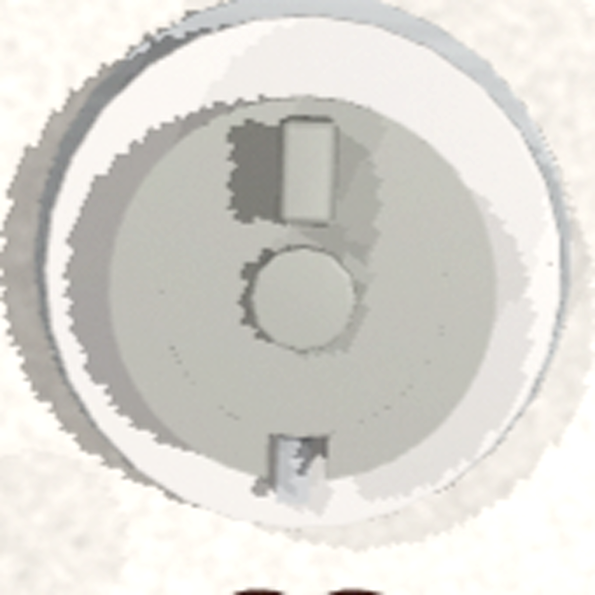

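View pics/scene7z.png

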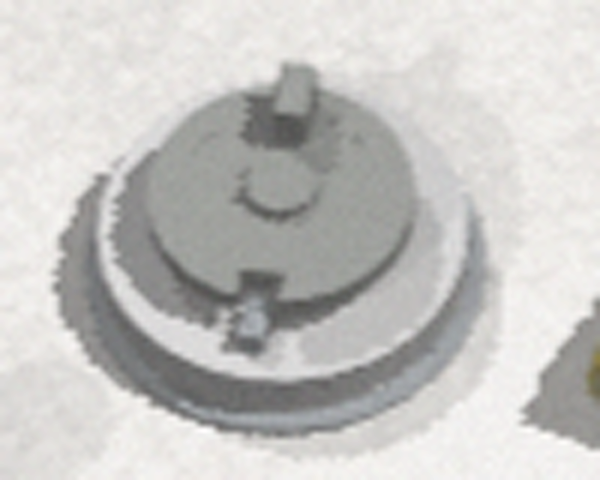

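```bash
python3 -c "
from h import *
im=cv2.imread('pics/wrist7.png')[225:265,290:340];cv2.imwrite('pics/w7n.png',cv2.resize(im,None,fx=14,fy=14,interpolation=cv2.INTER_NEAREST))
d=np.load('w7.npz');P=(d['p'],d['R'])
q=lambda x,y,z:ray('wrist',(228+x/3.5,110+y/3.5),z,P)[:2]
b=q(303,297,48);r=q(309.5,172,61);n=q(299.5,458,43);
L=lambda v:(np.hypot(*v).round(1),np.arctan2(v[1],v[0]).round(3))
print(b,L(r-b),L(n-b),L(n-r))
for x,y in((277,500),(313,500),(295,500)): print(L(q(x,y,33)-b))
"
```

```text
[553.40701783  48.17438652] (np.float64(28.5), np.float64(-2.743)) (np.float64(38.6), np.float64(0.425)) (np.float64(67.1), np.float64(0.414))
(np.float64(52.2), np.float64(0.326))
(np.float64(51.9), np.float64(0.493))
(np.float64(51.9), np.float64(0.409))
```

View pics/w7n.png

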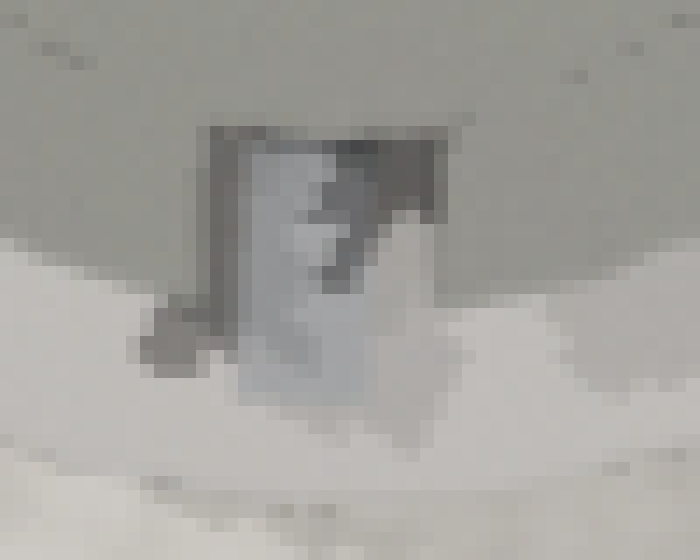

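```bash
python3 -c "
from h import *
print(delta([554,48,60],3.588))
"
```

```text
(array([-0.12, 15.89,  1.72]), array([-0.003, -0.   ,  0.001]))
```

Call:
carry_out(delta_pos=[[-0.1,2,1.7],[-0.1,5,1.7],[-0.1,8,1.7],[-0.1,11,1.7],[-0.1,13.5,1.7],[-0.1,15,1.7],[-0.1,15.9,1.7],[-0.1,16,1.7],[-0.1,16,1.7],[-0.1,16,1.7]], rotation=[[0,0,0],[0,0,0],[0,0,0],[0,0,0],[0,0,0],[0,0,0],[0,0,0],[0,0,0],[0,0,0],[0,0,0]])

```text
t: 9.35
ee_pos: [556.9, 48.3, 61.3]
orientation: [-0.965, -1.53, 1.53]
ft_force: [-0.6, 0.2, 0.2]
width: 0.6
```

```bash
python3 -c "
from h import *
look(8)
print(delta([554,48,49],3.588))
"
```

```text
t 9.35 p [556.9  48.3  61.3] F tool [ 0.4 -0.2  0.5] phi 3.5878292591922234 r,s -2.5 -0.7 q6 -1.951722612024031
(array([0.1 , 1.26, 0.3 ]), array([ 0.002, -0.   , -0.001]))
```

View pics/scene8z.png

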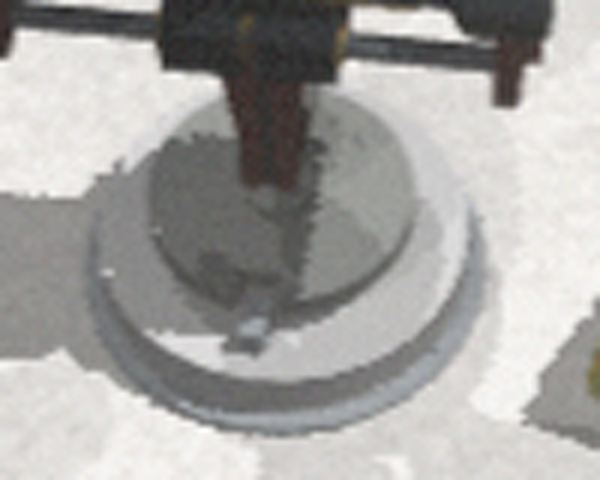

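Call:
carry_out(delta_pos=[[0,0.5,0.2],[0,0.9,0.2],[0,1.1,0.2],[0,1.2,0.2],[0,1.3,0.2],[0,1.4,0.2],[0,1.5,0.2],[0,1.5,0.2]], rotation=[[0,0,0],[0,0,0],[0,0,0],[0,0,0],[0,0,0],[0,0,0],[0,0,0],[0,0,0]])

```text
t: 10.07
ee_pos: [554.5, 47.4, 45.7]
orientation: [-0.964, -1.53, 1.53]
ft_force: [-2.3, -0.4, 1.8]
width: 0.0
```

Call:
carry_out(delta_pos=[[0,0.1,0],[0,0.2,0],[0,0.3,0],[0,0.4,0],[0,0.4,0]], rotation=[[0,0,0],[0,0,0],[0,0,0],[0,0,0],[0,0,0]])

```text
t: 10.48
ee_pos: [554.5, 47.4, 41.5]
orientation: [-0.964, -1.53, 1.53]
ft_force: [-1.3, -0.6, 2.3]
width: 0.2
```

Call:
carry_out(delta_pos=[[0,0.1,0],[0,0.2,0],[0,0.3,0],[0,0.4,0],[0,0.45,0],[0,0.5,0],[0,0.5,0]], rotation=[[0,0,0],[0,0,0],[0,0,0],[0,0,0],[0,0,0],[0,0,0],[0,0,0]])

```text
t: 11.07
ee_pos: [554.7, 47.4, 38.0]
orientation: [-0.964, -1.53, 1.53]
ft_force: [-6.8, -0.2, 19.5]
width: 0.5
```

```bash
python3 -c "
from h import *
look(9)
"
```

```text
t 11.0667 p [554.7  47.4  38. ] F tool [  2.8 -19.5   6.2] phi 3.587880704303755 r,s -0.2 -0.6 q6 -1.9531115351540198
```

View pics/scene9z.png

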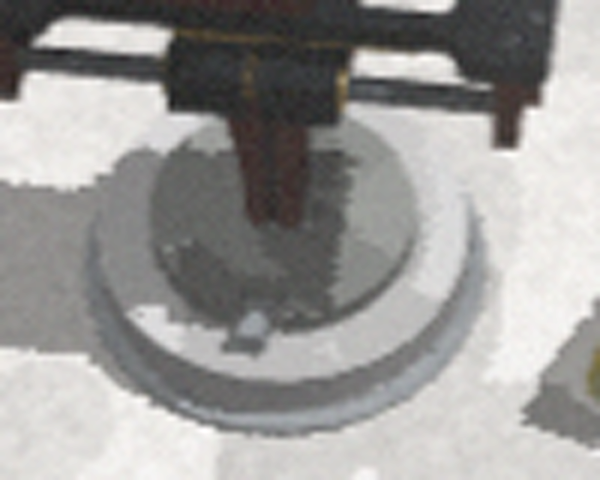

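Fully home: the force rose to 19.5 N at z=38. Now I lift straight up and check.

Call:
carry_out(delta_pos=[[0,-0.2,0],[0,-0.5,0],[0,-1,0],[0,-2.5,0],[0,-5,0],[0,-8,0],[0,-11,0],[0,-14,-1],[0,-16,-2],[0,-17,-2],[0,-17,-2],[0,-17,-2]], rotation=[[0,0,0],[0,0,0],[0,0,0],[0,0,0],[0,0,0],[0,0,0],[0,0,0],[0,0,0],[0,0,0],[0,0,0],[0,0,0],[0,0,0]])

```text
t: 12.12
ee_pos: [572.0, 55.9, 206.0]
orientation: [-0.963, -1.529, 1.53]
ft_force: [-0.6, -0.2, -0.6]
width: 0.6
```

```bash
python3 -c "
from h import *
look(10,('wrist','scene','top'))
"
```

```text
t 12.1167 p [572.   55.9 206. ] F tool [0.1 0.6 0.6] phi 3.5879225436829754 r,s -19.4 -0.4 q6 -1.940304683400066
```

View pics/wrist10.png

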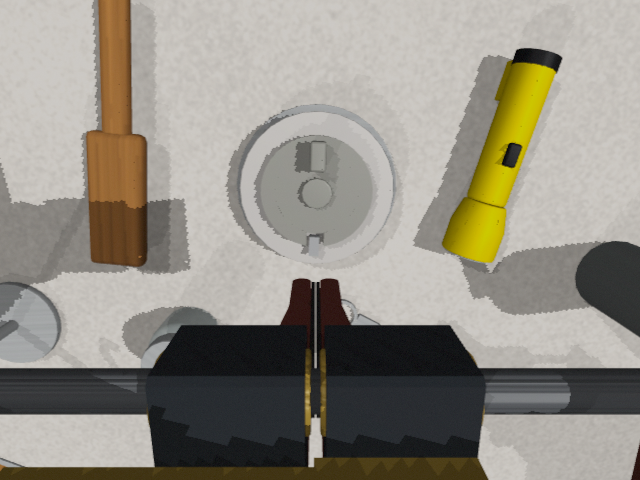

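View pics/scene10.png

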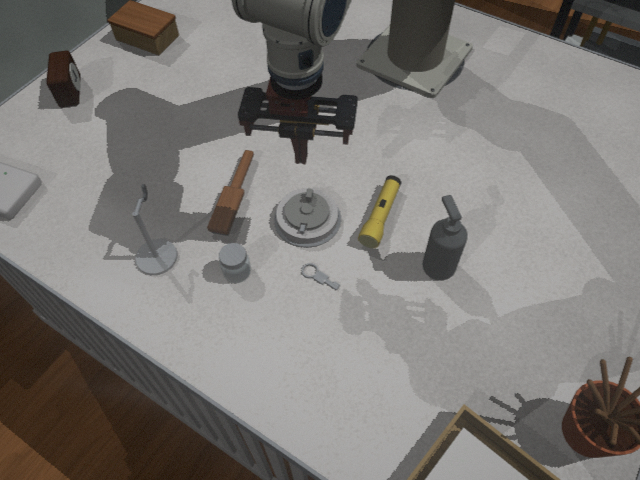

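View pics/scene10z.png

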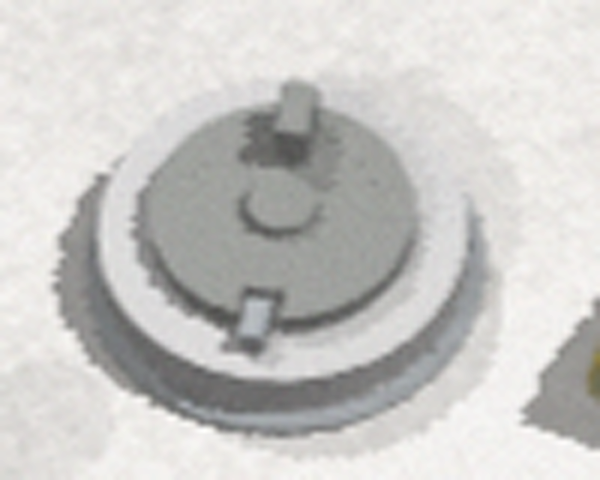

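```bash
python3 -c "
from h import *
for z in(48,40,38):print((proj('scene',[554,49,z])-[260,175])*6)
a,b=[cv2.imread('pics/%s.png'%n) for n in('scene7','scene10')]
for n,m in(('scene7z','scene10z'),):
  g=[cv2.cvtColor(cv2.imread('pics/%s.png'%k)[150:260,190:370],6).astype(np.float32) for k in(n,m)]
  print(cv2.phaseCorrelate(g[0][40:],g[1][40:]))
print(ctrl.get_obs()['qvel'].round(3)); ctrl.close_job()
"
```

```text
[282.79379723 178.84176015]
[283.63692283 193.32140765]
[283.84613367 196.91434715]
((5.143949009850957, 0.21258579540376132), 0.0766814077341998)
[ 0.001  0.002 -0.006 -0.001  0.004  0.   ]
the job is handed in; nothing more can be done
```

The cap is lined up with the key and pressed fully home, and the job is handed in at about 12.3 s. No verdict came back.

- **Turning:** I pushed the cap about 3.1 rad anticlockwise with the closed fingers against one side of the rib. The notch ended about 1 mm from the key's centre line, within the 3 mm of clearance on each side.
- **Pressing:** I pressed slowly on the boss from 48 mm down to 38 mm. The force stayed at about 2 N, then rose to 19.5 N at the stop, so the cap bottomed out. I then lifted the hand clear to about 206 mm.
- **Last checks:** The key stands inside the notch in both the scene and wrist pictures. The boss appears at the image height expected for a 10 mm drop, to within a pixel. By eye the torch, brush, jar, bottle and door key are where they started, but I did not measure them. The arm was at rest with no force beyond sensor noise.
- **Failed check:** An automatic picture comparison to measure the cap's drop gave a useless, low-confidence result, so I ignored it. The 10 mm drop rests on the press height, the force rise and the boss position.
- **Disagreement:** My estimates of the notch and key directions differed by 0.01 to 0.03 rad between views. That is within the 0.07 rad the notch allows.

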